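# Shim the second foot of a machine bed rail

### The arm

A 7-joint arm with a two-finger parallel gripper is mounted at the origin on a cart in front of the work surface, level with it; the furniture and walls round the work are solid. World frame = base frame: x ahead of the robot, y to its left, z up, the work surface at z = 0. Lengths are in m, angles in rad, forces in N, time in s.
With the tool pointing down it reaches from about 0.425 to 0.875 m from the base axis. Payload 8.4 kg.
Tool frame: the origin (TCP) lies midway between the tips of the shut fingers; the grasp point (between the pads) lies 19 mm behind it; z points along the fingers, y is the line along which they close (so a half turn about z gives the same grasp; the last joint's range is limited). The gripper opens to 85 mm and grips with 20 to 120 N. Pads are 22 mm wide; open, the fingers measure 114 mm over their backs; the gripper's body (76 mm by 85 mm) begins 54 mm behind the grasp point. The pads swing forward as they close: fully open they stand 13 mm farther back than shut.
Start: joints at [-1.245, 0.333, 0.04, 1.465, -0.013, 1.343, -0.059], TCP at [0.268, 0.592, 0.231] pointing down, gripper open.
Joint ranges: [-2.58, 2.58], [-0.38, 2.09], [-1.3, 1.39], [0.25, 2.4], [-1.5, 4.64], [0.08, 2.09], [-2.65, 2.65]. Speed limits (rad/s): [2.22, 2.22, 2.79, 2.79, 3.14, 3.14, 3.14].

### API

Orientations are given as a unit quaternion [w, x, y, z].
In Python, from cell import arm gives the robot as it stands. The module is installed in compiled form; this text tells all that it offers.
- The arm moves only by the tool servo_tool, never from a script. Its argument "targets" is a list of rows, each an object of numbers: "fingers": the finger opening in mm, from 0 to 85.4; "dx", "dy", "dz": the shift along the tool's x, y, z in mm; "spin": the turn about the tool's z in degrees. In form: [{"fingers": .., "dx": .., "dy": .., "dz": .., "spin": ..}, ...]. A call has 1 to 10 rows; each row shifts and turns the commanded pose from where the row before left it, along the tool's axes as they then stand; what a row does not reach is not made up. A row lasts 1/8 s, in which the tool goes at most 62.5 mm and 10.7 degrees, less where a joint would pass 70% of its speed; a pose out of reach is approached as far as the arm can. A call is refused whole if a number of a shift passes 62.5 or a number of a turn 10.7, either way. A call with a gripper value outside its range is refused whole. The fingers move at their own pace and stop on an object; the grip force is fixed at half the most. Time passes only in rows, so rows that do not move let the fingers close. It gives the time, the measured TCP pose, the force, the opening and the grip force at its end, in the units of the state.
- arm.get_obs(): the state, without advancing time (a new reading comes with each control period).
- arm.read_camera(name): name is "scene" or "side" or "wrist"; returns a dict with "color" (420x560x3 uint8, red, green, blue), "z_map" (420x560 float32, m along the optical axis (not along the pixel's ray), 0 where there is no reading), "intrinsics" (3x3 intrinsics, pixels), "pose" (4x4, takes a point from camera to world coordinates); the wrist camera has in their place "tool_from_camera" (4x4, takes a point from camera to tool coordinates, whose origin is the TCP and whose axes are the flange's). Camera axes: x right, y up, looking along -z (the intrinsics and any distortion apply to the point x, -y, -z); pixel columns grow to the right and rows downward; lengths in m; the calibration is good to about 2 mm. A picture is of the moment at which its call begins: read the wrist's pose just before it.
- arm.job_done(): hands the job in; it is judged then, once.
The state is a dict: "clock": time; "joint_positions": joint angles; "qd": joint speeds; "joint_efforts": joint torques, N m; "ee_pos": TCP position; "tool_rot": TCP orientation; "wrist_force": force on the tool from outside, world axes, zero at the start; "wrist_torque": the same for the moment, N m; "grip_width": finger opening in m; "grasp_force": force on a finger pad.
Only numpy, scipy, OpenCV 4.12 (cv2) and the standard library are available. Lean on these libraries where they do the work, as an engineer would, in place of code of your own. Each camera call takes 0.05 s, during which the arm holds its last target. There are 200 camera calls.

### The job

One foot pad of the machine bed rail already has its slotted shim round the stud; give the bare pad the same. With a fingertip, slide the top shim of the stack out over the low front lip of its holder until its end overhangs by about 3 cm, not so far that it tips off; then pinch it by the overhanging end, carry it over and fit it flat and square on the bare pad with its slot fully home against the stud. Leave the other shims, the mug, the dropper bottle and the V-block where they are.

Things in the scene. Friction and masses are not known exactly. Their poses are not given: they have to be found in the camera images.
- shim_center (a point): Centre (half-way through the thickness) of the top shim of four stacked in the holder: flat steel plate, 95 mm long (x), 50 wide (y), 4 thick, 130 g. x runs from its closed end (at -47.5 mm, at the holder's front) to its open end. A slot 13 mm wide and 40 mm deep runs in along the middle from the open end; its mouth flares to 18 mm. The 55 mm next to the closed end are solid.
- shim_seat (a point): Point of the top shim where a stud's axis lies when the slot is fully home against it: 12.5 mm from the centre towards the open end (60 mm from the closed end), half-way through the thickness.
- shim_end (a point): Middle of the top shim's closed-end edge, half-way through the thickness: this end comes out over the lip. The plate balances about 44 mm from this edge. A closed fingertip pressed on the solid part, above the stack (5 to 20 N), drags the plate along over the one below: the plates are ground and lightly oiled and slide easily on one another.
- shim_holder: Fixed dark steel tray on a grey foot; origin on the bench under its centre; its open front faces -x of its frame, to the robot. Tray inside 97 (x) by 52 mm (y), outer width 58; floor 30 mm above the bench; shims lie at 30 to 46 mm with 1 mm play all round. Side cheeks and rear wall are level with the stack's top, 46 mm: no shim can be taken by its sides inside. Ahead of the tray nothing stands.
- lip (a point): Middle of the top front edge of the holder's front lip, 51.5 mm ahead (-x) of the holder's centre, 39.5 mm above the bench; axes as the holder's. The lip holds back the lower three shims; the top one (underside at 42 mm) slides out over it.
- shim_1: lowest of the shims in the holder, same plate; stays there
- shim_2: second shim from below in the holder; stays there
- shim_3: third shim from below, directly under the top one; stays there
- pad_bare: The bare one (left or right) of the two raised steel pads on the fixed grey bed rail (226 mm long, along y; pads 124 mm apart). 62 (x) by 64 mm (y), 8 mm high, flat top 34 mm above the bench; origin at its underside's centre, 26 mm above the bench; front faces -x of its frame. Its front edge is 28 mm ahead of the stud's axis; below and ahead of it the rail's flange is only 8 mm high.
- bare_stud (a point): Foot of the threaded stud on the bare pad: on its axis, at the pad's top face; axes as the pad's. Stud 10 mm in diameter, 30 mm tall. A shim lies right when its x axis is along the pad's x axis, slot home, its closed end overhanging the pad's front by 32 mm.
- fitted_center (a point): centre (half-way through the thickness) of the shim already fitted on the other pad; same plate, stays there and shows how the new one shall lie
- mug: blue mug, 80x110x94 mm, bystander; origin under its centre
- oil_dropper: small brown dropper bottle with black bulb, 33x34x102 mm, bystander; origin under its centre
- v_block: ground steel V-block, 45x40x34 mm, bystander; origin under its centre
Mind the look-alikes: they are no part of the job. What is shaped like the part that bears shim_center but red is not meant.

How it is judged:
On the way:
1. the top shim lies flat on the stack with its closed end overhanging the holder's lip by 20 mm or more, the other shims still in place (x of shim_end in the frame of lip between -0.048 and -0.02 m and z of shim_center in the frame of shim_holder between 0.0415 and 0.0465 m and angle between shim_center's own z axis and vertical below 0.06 rad), for 0.2 s.
At the end, for the whole second after the job is handed in: The former top shim lies flat on the bare pad, its slot round the stud and home against it (seat within 4 mm of the stud's axis), square with the pad within 0.14 rad, let go; the other three shims in the holder are within 6 mm, the fitted shim within 8 mm, of where they were (horizontal distance between shim_seat and bare_stud below 0.004 m and z of shim_seat in the frame of bare_stud between 0 and 0.0045 m and angle between shim_center's own z axis and vertical below 0.05 rad and angle between the x axis of shim_center and the x axis of pad_bare, either way round below 0.14 rad and distance of each of shim_1, shim_2, shim_3 from where it was at the start of the episode below 0.006 m and distance of fitted_center from where it was at the start of the episode below 0.008 m); the robot touches nothing.
It fails at once if one of the lower shims is dragged out of the holder (moved more than 15 mm) (distance of any of shim_1, shim_2, shim_3 from where it was at the start of the episode above 0.015 m).
It fails at once if the shim is dropped onto the bench (height (world z) of shim_center below 0.02 m).
It fails at once if the mug, dropper bottle or V-block is moved more than 20 mm (distance of any of mug, oil_dropper, v_block from where it was at the start of the episode above 0.02 m).
It also fails if it takes over 43 s, if anything falls off the work surface, if the arm or the gripper's body presses on something with over 40 N, if the wrist force passes 120 N, or if a joint passes its speed limit or range.

## Working session

There is one attempt and no reset: what is moved stays moved. The work goes in short steps, Python scripts to look and compute and a tool call to move; the robot and the scene stay as the last step left them, time stands still between calls to the robot, and variables do not carry over. Pictures are saved under pics/ and viewed, at most 12 in all, crops included, and the job is handed in when it is done.

Besides the shell and the picture viewer there is one more tool, called by a JSON object that holds its "api" and its "payload". servo_tool: Moves the arm, as the interface text tells. Its arguments: {"type":"object","properties":{"targets":{"type":"array","items":{"type":"object","properties":{"fingers":{"type":"number"},"dx":{"type":"number"},"dy":{"type":"number"},"dz":{"type":"number"},"spin":{"type":"number"}}}}},"required":["targets"]}

```bash
mkdir -p pics
cat > h.py <<'E'
import numpy as np, cv2
from cell import arm
def cloud(c,pose=None):
    T=c["pose"] if pose is None else pose
    K=c["intrinsics"]; d=c["z_map"]; v,u=np.mgrid[:d.shape[0],:d.shape[1]]
    P=np.stack([(u-K[0,2])/K[0,0]*d,-(v-K[1,2])/K[1,1]*d,-d],-1)
    return P@T[:3,:3].T+T[:3,3]
E
python3 - <<'E'
from h import *
o=arm.get_obs(); print(o)
a=arm.read_camera("scene"); b=arm.read_camera("side")
np.savez("c0.npz",sc=a["color"],sp=cloud(a),dc=b["color"],dp=cloud(b))
for c in(a,b): print(c["intrinsics"],c["pose"])
cv2.imwrite("pics/a.png",a["color"][...,::-1]);cv2.imwrite("pics/b.png",b["color"][...,::-1])
E
```

```text
{'clock': 0.0, 'joint_positions': array([-1.24518263,  0.33394973,  0.03983396,  1.46626552, -0.01335643,
        1.34329385, -0.05850188]), 'qd': array([-5.94817754e-04, -4.14704166e-05,  1.43189100e-03, -2.38362036e-04,
        6.62880045e-04, -1.50867254e-03, -1.57558768e-03]), 'joint_efforts': array([ 3.06429979e-05, -6.58533096e+01,  1.36514470e+00, -4.05575860e+01,
        1.66294043e-02,  1.22742722e-02,  2.28104682e-07]), 'ee_pos': array([0.26772931, 0.59180513, 0.23039844]), 'tool_rot': array([-1.03643634e-04,  2.10799272e-01,  9.77529020e-01, -8.19249937e-04]), 'wrist_force': array([ 0.37786547, -0.40268726,  0.15869842]), 'wrist_torque': array([-0.00375142,  0.02076649,  0.01463851]), 'grasp_force': 0.0, 'grip_width': 0.08554652864523264}
[[392.42957731   0.         277.33440998]
 [  0.         392.42957731 213.49126463]
 [  0.           0.           1.        ]] [[ 0.84027323  0.37978316 -0.38691815  0.13449778]
 [-0.54201096  0.57153296 -0.61609594 -0.60327492]
 [-0.01284639  0.7274028   0.68609048  0.74714061]
 [ 0.          0.          0.          1.        ]]
[[486.98140986   0.         285.70848926]
 [  0.         486.98140986 208.26695999]
 [  0.           0.           1.        ]] [[ 0.94955054  0.17478463 -0.26039221  0.28637778]
 [-0.31322773  0.56975439 -0.75978176 -0.71203116]
 [ 0.01556143  0.80301324  0.59575798  0.64066398]
 [ 0.          0.          0.          1.        ]]
```

View pics/a.png

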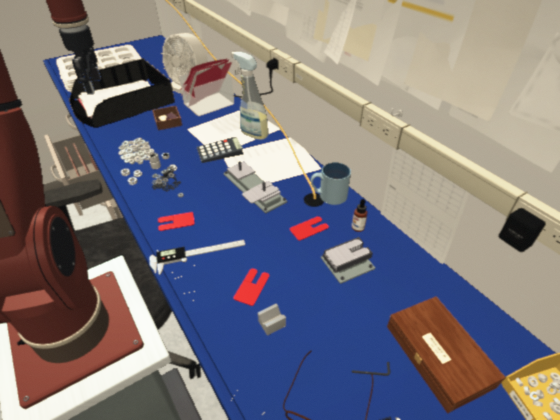

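View pics/b.png

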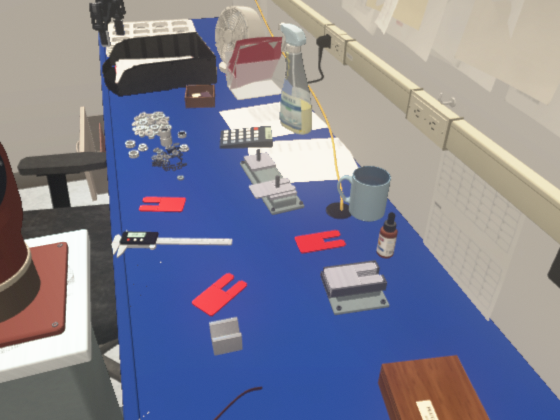

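The scene view shows the holder with the stack at about (347,260). The rail runs from (235,170) to (285,205), its far pad at about (240,170) is bare, and the near pad (262,190) has its shim. The side view shows the holder at (352,280), the bare pad at (258,160) and the fitted shim at (275,188). Next I measure them from depth.

Run:
```python
from h import *
D=np.load("c0.npz")
for nm,c,p,bx,rb in(("side",D["dc"],D["dp"],(315,250,395,315),(235,140,310,215)),("scene",D["sc"],D["sp"],(315,230,380,285),(215,155,290,215))):
    x0,y0,x1,y1=bx
    P=p[y0:y1,x0:x1].reshape(-1,3); print(nm,"z hist",np.histogram(P[:,2],np.arange(-.004,.06,.004)))
    m=(P[:,2]>.042)&(P[:,2]<.05); Q=P[m]; print("holder",len(Q),np.median(Q[:,2]),cv2.minAreaRect((Q[:,:2]*1000).astype(np.float32)),Q[:,:2].mean(0))
    x0,y0,x1,y1=rb
    P=p[y0:y1,x0:x1].reshape(-1,3); C=c[y0:y1,x0:x1].reshape(-1,3);print("rail z hist",np.histogram(P[:,2],np.arange(-.004,.08,.004)))
    m=(P[:,2]>.030)&(P[:,2]<.043);Q=P[m]
    print("pads",len(Q),cv2.minAreaRect((Q[:,:2]*1000).astype(np.float32)))
    s=P[(P[:,2]>.046)&(P[:,2]<.07)]
    cr,lab,cen=cv2.kmeans(s.astype(np.float32),2,None,(3,20,.0001),5,0);print("studs",cen,[(lab==i).sum() for i in(0,1)])
    k,lab,cen=cv2.kmeans(Q[:,:2].astype(np.float32),2,None,(3,20,.0001),5,0)
    for i in(0,1):
        q=Q[lab[:,0]==i];print(cv2.minAreaRect((q[:,:2]*1000).astype(np.float32)),np.median(q[:,2]))
# enlarge crops
im=np.hstack([cv2.resize(D["dc"][240:320,310:400],None,fx=4.4,fy=4.4,interpolation=2),cv2.resize(D["dc"][140:220,225:315],None,fx=4.4,fy=4.4,interpolation=2)])
cv2.imwrite("pics/c.png",im[...,::-1])
```

```text
side z hist (array([1681,  708,  640,  133,   96,   58,   11,   26,  117,  150,  193,
        219, 1133,    9,    0]), array([-0.004,  0.   ,  0.004,  0.008,  0.012,  0.016,  0.02 ,  0.024,
        0.028,  0.032,  0.036,  0.04 ,  0.044,  0.048,  0.052,  0.056]))
holder 1289 0.04540549561094509 ((599.0219116210938, -171.77186584472656), (62.817195892333984, 99.31549072265625), 82.387451171875) [ 0.59566219 -0.173143  ]
rail z hist (array([1334, 1855,  322,  220,  156,  122,  106,  313,  107,  485,  476,
         23,   14,   14,   16,    9,   20,    4,    0,    0]), array([-0.004,  0.   ,  0.004,  0.008,  0.012,  0.016,  0.02 ,  0.024,
        0.028,  0.032,  0.036,  0.04 ,  0.044,  0.048,  0.052,  0.056,
        0.06 ,  0.064,  0.068,  0.072,  0.076]))
pads 1041 ((539.7283935546875, 201.22958374023438), (95.73405456542969, 192.17019653320312), 4.632129192352295)
studs [[0.5569765  0.13991602 0.05578052]
 [0.5471566  0.26323473 0.05618754]] [np.int64(38), np.int64(32)]
((551.3646850585938, 264.0650634765625), (62.482547760009766, 68.40215301513672), 3.6940813064575195) 0.03371980200917
[... 642 characters left out ...]
4,    9,   10,    8,    8,   11,    2,    0,    0]), array([-0.004,  0.   ,  0.004,  0.008,  0.012,  0.016,  0.02 ,  0.024,
        0.028,  0.032,  0.036,  0.04 ,  0.044,  0.048,  0.052,  0.056,
        0.06 ,  0.064,  0.068,  0.072,  0.076]))
pads 715 ((538.900634765625, 199.24888610839844), (96.55551147460938, 189.9040069580078), 4.576544761657715)
studs [[0.5558508  0.13720322 0.05498406]
 [0.54762065 0.2604787  0.05580204]] [np.int64(25), np.int64(20)]
((543.9971313476562, 136.454833984375), (96.6734619140625, 65.03388214111328), 5.776688098907471) 0.03709584214692968
((550.2636108398438, 260.8995666503906), (64.14202880859375, 67.54259490966797), 2.8639605045318604) 0.033517681327442594
```

View pics/c.png

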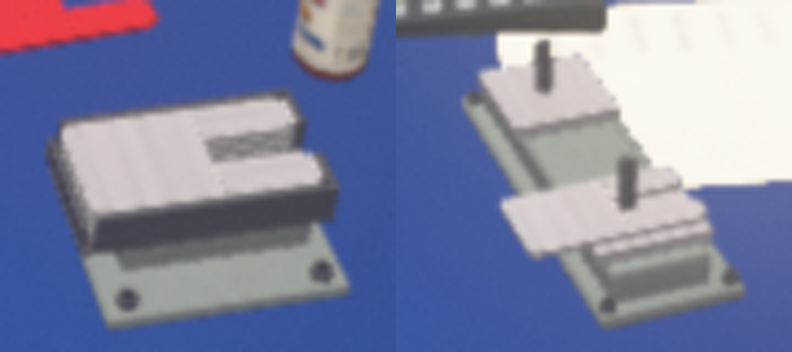

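The crops show the top shim flush in the holder with its slot pointing away (+x). On the far pad the stud is bare. Estimates: holder (0.598,-0.174) at yaw about -7°, bare stud (0.548,0.262) at yaw about +4.5°. On the way I'll look at the pad with the wrist camera.

{"api": "servo_tool", "payload": {"targets": [{"spin": -8.7}, {"spin": -8.6}, {"dx": -39, "dy": -44.5}, {"dx": -39, "dy": -44.5}, {"dx": -39, "dy": -44.5}, {"dx": -39, "dy": -44.5}, {"dx": -39, "dy": -44.5}, {"dx": -39, "dy": -44.5}, {"dx": -39, "dy": -44.5}, {"dx": 0}]}}

```text
$.targets[0]: bad value
```

```bash
cat >> h.py <<'E'
from scipy.spatial.transform import Rotation as R
def tool():
    o=arm.get_obs(); T=np.eye(4); T[:3,:3]=R.from_quat(np.roll(o["tool_rot"],-1)).as_matrix(); T[:3,3]=o["ee_pos"]; return o,T
def wrist(name):
    o,T=tool(); c=arm.read_camera("wrist"); W=T@c["tool_from_camera"]
    cv2.imwrite(f"pics/{name}.png",c["color"][...,::-1]); P=cloud(c,W); np.savez(name+".npz",c=c["color"],p=P,W=W,K=c["intrinsics"]); return o,T,c,P
def rect(Q): return cv2.minAreaRect((Q[:,:2]*1000).astype(np.float32))
E
python3 - <<'E'
from h import *
o,T,c,P=wrist("w1"); print(o["clock"],o["ee_pos"],T[:3,:3].round(3),c["tool_from_camera"].round(3),c["intrinsics"][0])
print(P[::60,::80].round(3)[...,0]); print(P[::60,::80].round(3)[...,1])
E
```

```text
0.1 [0.26776335 0.59184127 0.23051746] [[-0.911  0.412 -0.   ]
 [ 0.412  0.911 -0.001]
 [-0.    -0.001 -1.   ]] [[ 0.     0.962  0.274  0.069]
 [ 1.    -0.     0.    -0.001]
 [ 0.     0.274 -0.962 -0.144]
 [ 0.     0.     0.     1.   ]] [339.38336528   0.         272.3234648 ]
[[-0.139 -0.086 -0.033  0.06  -0.043  0.053  0.17 ]
 [-0.066 -0.012  0.042  0.121  0.107  0.205  0.239]
 [ 0.012  0.069  0.126  0.183  0.226  0.261  0.296]
 [ 0.098  0.158  0.213  0.249  0.286  0.323  0.358]
 [ 0.197  0.236  0.275  0.313  0.345  0.39   0.428]
 [ 0.262  0.302  0.247  0.384  0.424  0.276  0.493]
 [ 0.229  0.24   0.42   0.462  0.506  0.264  0.284]]
[[0.3   0.416 0.531 0.641 0.883 1.098 1.054]
 [0.247 0.367 0.488 0.611 0.822 0.761 0.834]
 [0.189 0.315 0.441 0.567 0.665 0.742 0.819]
 [0.124 0.257 0.478 0.56  0.641 0.722 0.802]
 [0.272 0.358 0.443 0.529 0.614 0.699 0.784]
 [0.225 0.316 0.553 0.495 0.584 0.635 0.758]
 [0.534 0.547 0.361 0.457 0.551 0.625 0.645]]
```

View pics/w1.png

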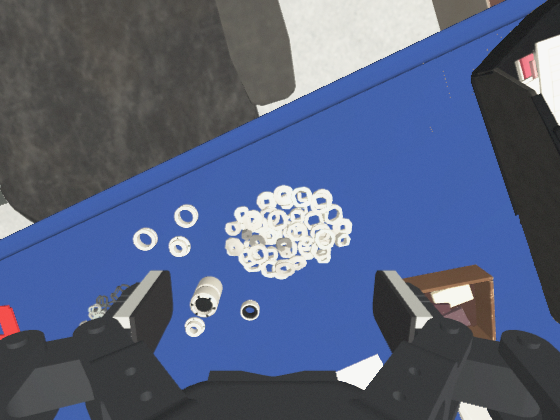

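The view shows the fingers at the bottom of the image, with the area ahead of the TCP (tool +x, towards the robot) above them. Rows need every field, so I'll resend the move.

{"api": "servo_tool", "payload": {"targets": [{"fingers": 85, "dx": 0, "dy": 0, "dz": 0, "spin": -8.7}, {"fingers": 85, "dx": 0, "dy": 0, "dz": 0, "spin": -8.6}, {"fingers": 85, "dx": -42.5, "dy": -36.4, "dz": 0, "spin": 0}, {"fingers": 85, "dx": -42.5, "dy": -36.4, "dz": 0, "spin": 0}, {"fingers": 85, "dx": -42.5, "dy": -36.4, "dz": 0, "spin": 0}, {"fingers": 85, "dx": -42.5, "dy": -36.4, "dz": 0, "spin": 0}, {"fingers": 85, "dx": -42.5, "dy": -36.4, "dz": 0, "spin": 0}, {"fingers": 85, "dx": -42.5, "dy": -36.4, "dz": 0, "spin": 0}, {"fingers": 85, "dx": -42.5, "dy": -36.4, "dz": 0, "spin": 0}, {"fingers": 85, "dx": -42.5, "dy": -36.4, "dz": 0, "spin": 0}]}}

```text
clock: 1.4
ee_pos: [0.5705, 0.2601, 0.2312]
tool_rot: [-0.0, 0.061, 0.998, -0.0]
wrist_force: [0.9, 1.6, -0.3]
grip_width: 0.0851
grasp_force: 0.0
```

Run:
```python
from h import *
o,T,c,P=wrist("w2"); print(o["clock"],o["ee_pos"],T[:3,:2].round(3))
Q=P.reshape(-1,3); near=np.hypot(Q[:,0]-.55,Q[:,1]-.262)<.06
q=Q[near&(Q[:,2]>.031)&(Q[:,2]<.037)]; print("pad",rect(q),np.median(q[:,2]),len(q))
q=Q[near&(Q[:,2]>.045)&(Q[:,2]<.068)&(np.hypot(Q[:,0]-.548,Q[:,1]-.262)<.015)]; print("stud",len(q),q.mean(0),q.max(0))
```

```text
1.4 [0.57052114 0.26006168 0.23118417] [[-0.992  0.122]
 [ 0.122  0.992]
 [ 0.    -0.   ]]
pad ((551.9819946289062, 263.4832458496094), (62.10565185546875, 64.01631927490234), 4.073879241943359) 0.03487080681730237 3768
stud 111 [0.54794676 0.26336192 0.06184786] [0.55363912 0.26824866 0.06615401]
```

View pics/w2.png

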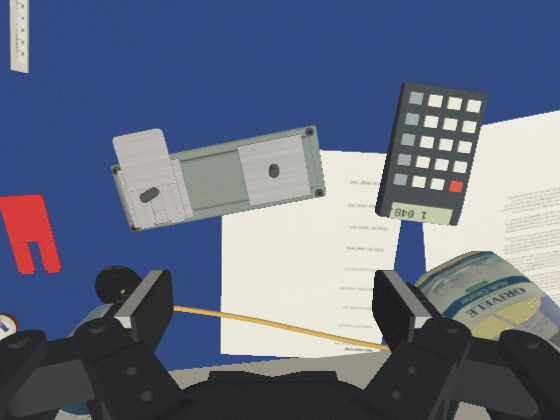

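The wrist view shows the bare pad at about (275,171) with its stud, and the fitted shim at about (150,180). The bare stud is at about (0.5487,0.2633), yaw 4.2°. On to the holder, closing the fingers on the way.

{"api": "servo_tool", "payload": {"targets": [{"fingers": 0, "dx": -12.8, "dy": -52.6, "dz": 0, "spin": 0}, {"fingers": 0, "dx": -12.8, "dy": -52.6, "dz": 0, "spin": 0}, {"fingers": 0, "dx": -12.8, "dy": -52.6, "dz": 0, "spin": 0}, {"fingers": 0, "dx": -12.8, "dy": -52.6, "dz": 0, "spin": 0}, {"fingers": 0, "dx": -12.8, "dy": -52.6, "dz": 5, "spin": 0}, {"fingers": 0, "dx": -12.8, "dy": -52.6, "dz": 8, "spin": 0}, {"fingers": 0, "dx": -12.8, "dy": -52.6, "dz": 8, "spin": 0}, {"fingers": 0, "dx": -12.8, "dy": -52.6, "dz": 8, "spin": 0}, {"fingers": 0, "dx": 0, "dy": 0, "dz": 0, "spin": 0}]}}

```text
clock: 2.58
ee_pos: [0.6181, -0.1745, 0.2013]
tool_rot: [-0.001, 0.065, 0.998, -0.001]
wrist_force: [-0.0, 0.0, -0.4]
grip_width: 0.0001
grasp_force: 0.0
```

Run:
```python
from h import *
o,T,c,P=wrist("w3"); print(o["clock"],o["ee_pos"],T[:3,:2].round(3),o["wrist_force"])
Q=P.reshape(-1,3); near=np.hypot(Q[:,0]-.597,Q[:,1]+.174)<.075
m=near&(Q[:,2]>.043)&(Q[:,2]<.051);q=Q[m]; print("top",rect(q),np.median(q[:,2]),len(q))
C=c["color"].reshape(-1,3); q=Q[m&(C.min(1)>140)]; print("shim bright",rect(q),len(q),np.median(q[:,2]))
```

```text
2.575 [ 0.61811469 -0.17450516  0.2013235 ] [[-0.991  0.13 ]
 [ 0.13   0.991]
 [ 0.002 -0.003]] [-0.0338203   0.03168107 -0.42773681]
top ((599.56982421875, -173.73719787597656), (58.090065002441406, 99.08674621582031), 83.24834442138672) 0.04683404939128971 6279
shim bright ((599.1895141601562, -173.696044921875), (58.087806701660156, 98.32723236083984), 83.25667572021484) 6002 0.04685301739728423
```

View pics/w3.png

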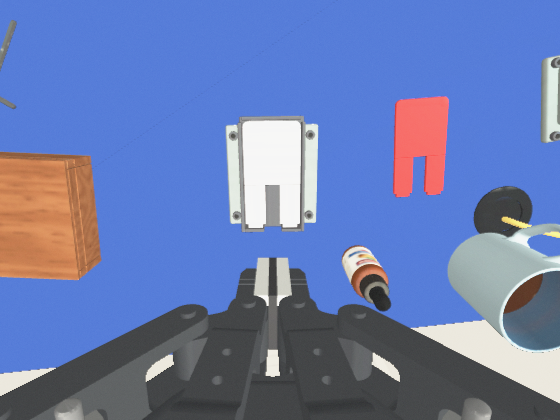

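The wrist view shows the holder at about (272,175), the shim's closed end near row 118, and the dropper bottle at (365,275) to the right. Holder centre is about (0.598,-0.1735), yaw -6.75°. I'll go down over the solid part.

{"api": "servo_tool", "payload": {"targets": [{"fingers": 0, "dx": 22, "dy": -1.7, "dz": 0, "spin": -0.7}, {"fingers": 0, "dx": 0, "dy": 0, "dz": 45, "spin": 0}, {"fingers": 0, "dx": 0, "dy": 0, "dz": 45, "spin": 0}, {"fingers": 0, "dx": 0, "dy": 0, "dz": 40, "spin": 0}, {"fingers": 0, "dx": 0, "dy": 0, "dz": 17, "spin": 0}, {"fingers": 0, "dx": 0, "dy": 0, "dz": 0, "spin": 0}, {"fingers": 0, "dx": 0, "dy": 0, "dz": 3, "spin": 0}, {"fingers": 0, "dx": 0, "dy": 0, "dz": 0, "spin": 0}]}}

```text
clock: 3.62
ee_pos: [0.5985, -0.1677, 0.0536]
tool_rot: [0.001, 0.055, 0.998, -0.0]
wrist_force: [-0.4, 0.6, 0.1]
grip_width: 0.0003
grasp_force: 0.0
```

{"api": "servo_tool", "payload": {"targets": [{"fingers": 0, "dx": 2, "dy": -5.8, "dz": 0, "spin": 0.4}, {"fingers": 0, "dx": 0, "dy": 0, "dz": 4, "spin": 0}, {"fingers": 0, "dx": 0, "dy": 0, "dz": 2, "spin": 0}, {"fingers": 0, "dx": 0, "dy": 0, "dz": 1, "spin": 0}, {"fingers": 0, "dx": 0, "dy": 0, "dz": 0, "spin": 0}]}}

```text
clock: 4.25
ee_pos: [0.5954, -0.1734, 0.0462]
tool_rot: [0.0, 0.059, 0.998, -0.0]
wrist_force: [-3.3, 0.2, 8.2]
grip_width: 0.0
grasp_force: 4.2
```

{"api": "servo_tool", "payload": {"targets": [{"fingers": 0, "dx": 2, "dy": 0, "dz": 0.3, "spin": 0}, {"fingers": 0, "dx": 4, "dy": 0, "dz": 0, "spin": 0}, {"fingers": 0, "dx": 4, "dy": 0, "dz": 0, "spin": 0}, {"fingers": 0, "dx": 4, "dy": 0, "dz": 0, "spin": 0}, {"fingers": 0, "dx": 0, "dy": 0, "dz": 0, "spin": 0}]}}

```text
clock: 4.88
ee_pos: [0.5822, -0.1717, 0.0462]
tool_rot: [0.001, 0.059, 0.998, -0.0]
wrist_force: [0.2, 0.7, 8.5]
grip_width: 0.0001
grasp_force: 4.1
```

```bash
cat > m.py <<'E'
from h import *
a=arm.read_camera("side");P=cloud(a).reshape(-1,3)
q=P[(P[:,2]>.0425)&(P[:,2]<.049)&(np.hypot(P[:,0]-.58,P[:,1]+.174)<.08)]
th=np.deg2rad(-6.75); d=q[:,:2]-[.598,-.1735]; x=d@[np.cos(th),np.sin(th)]; y=d@[-np.sin(th),np.cos(th)]
k=np.abs(y)<.022; print("front x in holder frame, by y bins",[(round(b,3),round(np.percentile(x[k&(abs(y-b)<.006)],1),4)) for b in(-.015,0,.015)], "lip -.0515", "n",k.sum())
E
python3 m.py
```

```text
front x in holder frame, by y bins [(-0.015, np.float64(-0.0605)), (0, np.float64(-0.0609)), (0.015, np.float64(-0.061))] lip -.0515 n 791
```

The shim follows the finger, with its end now at -61 mm. Another 20 mm.

{"api": "servo_tool", "payload": {"targets": [{"fingers": 0, "dx": 4, "dy": 0, "dz": 0, "spin": 0}, {"fingers": 0, "dx": 4, "dy": 0, "dz": 0, "spin": 0}, {"fingers": 0, "dx": 4, "dy": 0, "dz": 0, "spin": 0}, {"fingers": 0, "dx": 4, "dy": 0, "dz": 0, "spin": 0}, {"fingers": 0, "dx": 3, "dy": 0, "dz": 0, "spin": 0}, {"fingers": 0, "dx": 1, "dy": 0, "dz": 0, "spin": 0}, {"fingers": 0, "dx": 0, "dy": 0, "dz": 0, "spin": 0}]}}

```text
clock: 5.8
ee_pos: [0.5627, -0.1694, 0.0462]
tool_rot: [0.001, 0.059, 0.998, -0.0]
wrist_force: [1.0, -0.9, 8.0]
grip_width: 0.0002
grasp_force: 3.6
```

```bash
python3 m.py
```

```text
front x in holder frame, by y bins [(-0.015, np.float64(-0.0803)), (0, np.float64(-0.0808)), (0.015, np.float64(-0.0806))] lip -.0515 n 840
```

Overhang is 29 mm. Lift, open the fingers, and look from above the overhanging end.

{"api": "servo_tool", "payload": {"targets": [{"fingers": 0, "dx": 0, "dy": 0, "dz": -6, "spin": 0}, {"fingers": 0, "dx": 0, "dy": 0, "dz": -40, "spin": 0}, {"fingers": 85, "dx": 0, "dy": 0, "dz": -50, "spin": 0}, {"fingers": 85, "dx": 15, "dy": 0, "dz": -14, "spin": 0}, {"fingers": 85, "dx": 16, "dy": 0, "dz": 0, "spin": 0}, {"fingers": 85, "dx": 0, "dy": 0, "dz": 0, "spin": 0}, {"fingers": 85, "dx": 0, "dy": 0, "dz": 0, "spin": 0}, {"fingers": 85, "dx": 0, "dy": 0, "dz": 0, "spin": 0}]}}

```text
clock: 6.85
ee_pos: [0.5305, -0.1654, 0.1543]
tool_rot: [-0.001, 0.059, 0.998, -0.0]
wrist_force: [0.9, 0.0, -0.2]
grip_width: 0.0848
grasp_force: 0.0
```

```bash
python3 m.py
python3 - <<'E'
from h import *
o,T,c,P=wrist("w4"); print(o["clock"],o["ee_pos"],T[:3,:2].round(3))
th=np.deg2rad(-6.75); d=P[...,:2]-[.598,-.1735]; x=d@[np.cos(th),np.sin(th)]; y=d@[-np.sin(th),np.cos(th)]
m=(x<-.053)&(x>-.095)&(abs(y)<.04)&(P[...,2]>.040)&(P[...,2]<.051); q=P[m]; print(m.sum(),rect(q),np.median(q[:,2]),"x",np.percentile(x[m],[0,1]),"y",np.percentile(y[m],[0,1,99,100]))
E
```

```text
front x in holder frame, by y bins [(-0.015, np.float64(-0.0805)), (0, np.float64(-0.0803)), (0.015, np.float64(-0.0807))] lip -.0515 n 989
6.9 [ 0.53050956 -0.16547614  0.15444607] [[-0.993  0.117]
 [ 0.117  0.993]
 [ 0.001 -0.   ]]
2295 ((531.4605102539062, -165.45809936523438), (50.12314224243164, 27.97156524658203), 83.06283569335938) 0.046830398581722055 x [-0.08101544 -0.0805721 ] y [-0.02489508 -0.02413511  0.0244304   0.02523857]
```

View pics/w4.png

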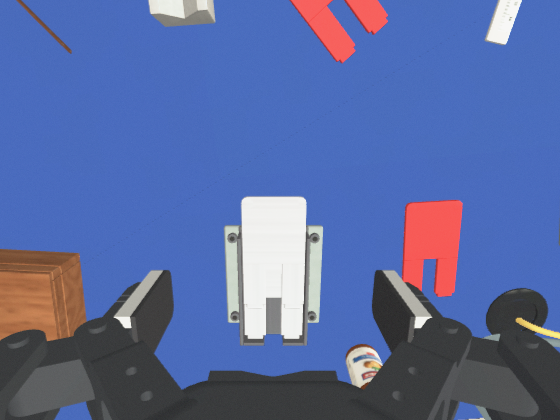

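The view shows the shim overhanging straight, end edge at row about 198, columns 241 to 306, centred between the fingers. Descend and pinch.

{"api": "servo_tool", "payload": {"targets": [{"fingers": 85, "dx": 0, "dy": 0, "dz": 50, "spin": 0}, {"fingers": 85, "dx": 0, "dy": 0, "dz": 50, "spin": 0}, {"fingers": 85, "dx": 0, "dy": 0, "dz": 25, "spin": 0}, {"fingers": 75, "dx": 0, "dy": 0, "dz": 7, "spin": 0}, {"fingers": 62, "dx": 0, "dy": 0.2, "dz": 0, "spin": 0}, {"fingers": 56, "dx": 0, "dy": 0, "dz": 0, "spin": 0}, {"fingers": 56, "dx": 0, "dy": 0, "dz": 0, "spin": 0}]}}

```text
clock: 7.82
ee_pos: [0.5313, -0.1655, 0.0241]
tool_rot: [0.001, 0.059, 0.998, -0.0]
wrist_force: [-0.1, -0.3, -0.7]
grip_width: 0.0561
grasp_force: 0.0
```

{"api": "servo_tool", "payload": {"targets": [{"fingers": 52, "dx": 0, "dy": 0, "dz": 2, "spin": 0}, {"fingers": 48, "dx": 0, "dy": 0, "dz": 0, "spin": 0}, {"fingers": 40, "dx": 0, "dy": 0, "dz": 0, "spin": 0}, {"fingers": 40, "dx": 0, "dy": 0, "dz": 0, "spin": 0}, {"fingers": 40, "dx": 0, "dy": 0, "dz": 0, "spin": 0}]}}

```text
clock: 8.45
ee_pos: [0.5308, -0.1654, 0.0214]
tool_rot: [0.0, 0.059, 0.998, 0.0]
wrist_force: [-0.7, 1.0, 6.0]
grip_width: 0.0482
grasp_force: 60.9
```

{"api": "servo_tool", "payload": {"targets": [{"fingers": 40, "dx": 0, "dy": 0, "dz": -2, "spin": 0}, {"fingers": 40, "dx": 0, "dy": 0, "dz": -4, "spin": 0}, {"fingers": 40, "dx": 0, "dy": 0, "dz": -10, "spin": 0}, {"fingers": 40, "dx": 0, "dy": 0, "dz": -25, "spin": 0}, {"fingers": 40, "dx": 0, "dy": 0, "dz": -35, "spin": 0}, {"fingers": 40, "dx": 0, "dy": 0, "dz": -20, "spin": 0}, {"fingers": 40, "dx": 0, "dy": 0, "dz": 0, "spin": 0}]}}

```text
clock: 9.32
ee_pos: [0.5315, -0.1657, 0.1189]
tool_rot: [0.002, 0.059, 0.998, -0.0]
wrist_force: [-0.2, 0.8, -0.4]
grip_width: 0.048
grasp_force: 62.0
```

Run:
```python
from h import *
o,T,c,P=wrist("w5"); print(o["clock"],o["ee_pos"],o["grasp_force"],o["wrist_force"])
Q=(P-T[:3,3])@T[:3,:3]*1000  # tool frame mm
C=c["color"].min(2)
m=(abs(Q[...,1])<23)&(Q[...,2]>-60)&(Q[...,2]<20)&(Q[...,0]<25)&(Q[...,0]>-100)&(C>90)
q=Q[m]; q=q[abs(q[:,2]-np.median(q[:,2]))<12]
print(len(q),np.percentile(q,[1,50,99],axis=0).round(1))
A=np.c_[q[:,:2],np.ones(len(q))]; print("plane",np.linalg.lstsq(A,q[:,2],rcond=None)[0])
k=(abs(Q[...,2]-np.median(q[:,2]))<10)&(abs(Q[...,1])<30)&(Q[...,0]<30)&(C>90)
for b in(0,5,10,-30,-40,-50):
    r=Q[k&(abs(Q[...,0]-b)<2)]; 
    if len(r): print(b,np.percentile(r[:,1],[0,100]).round(1),len(r))
a=arm.read_camera("scene"); b=arm.read_camera("side"); cv2.imwrite("pics/d.png",np.hstack([cv2.resize(c["color"][150:420,140:420],(400,386)),cv2.resize(b["color"][200:330,270:405],(400,386))])[...,::-1])
```

```text
9.325 [ 0.53151711 -0.16568673  0.11887057] 61.97634145617485 [-0.16112739  0.84124038 -0.43629671]
11791 [[-32.4 -22.5 -26.2]
 [ -7.5  -0.  -24.9]
 [ 12.9  22.5 -22.7]]
plane [ 1.68897232e-03 -3.65105241e-04 -2.48844308e+01]
0 [-24.8  23.7] 1135
5 [-24.9  23.5] 1145
10 [-30.  30.] 1759
-30 [-25.6  24.3] 907
```

View pics/d.png

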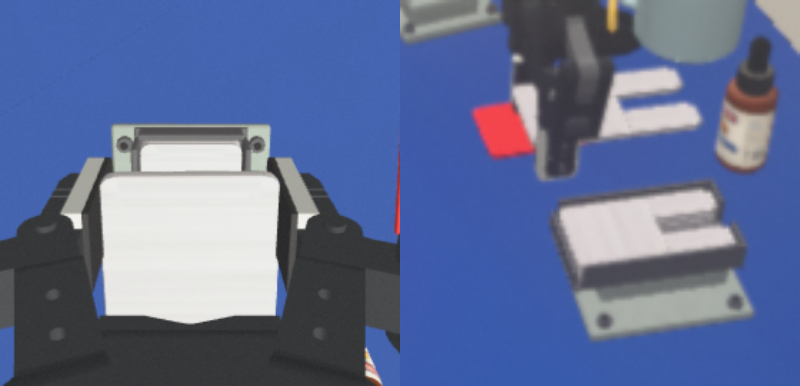

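The shim is held level by its closed end, and the lower shims are still in the holder. The end lies 13 mm ahead of the TCP and the plate centre 22.5 mm above it. I'll carry it to 45 mm short of the stud, turned 11° to match the pad.

{"api": "servo_tool", "payload": {"targets": [{"fingers": 40, "dx": 0, "dy": 0, "dz": -20, "spin": -5.5}, {"fingers": 40, "dx": 0, "dy": 0, "dz": -15, "spin": -5.5}, {"fingers": 40, "dx": 4.8, "dy": 25, "dz": 0, "spin": 0}, {"fingers": 40, "dx": 4.8, "dy": 45, "dz": 0, "spin": 0}, {"fingers": 40, "dx": 4.8, "dy": 55, "dz": 0, "spin": 0}, {"fingers": 40, "dx": 4.8, "dy": 60, "dz": 0, "spin": 0}, {"fingers": 40, "dx": 4.8, "dy": 60, "dz": 0, "spin": 0}, {"fingers": 40, "dx": 4.8, "dy": 60, "dz": 0, "spin": 0}, {"fingers": 40, "dx": 4.8, "dy": 55, "dz": 0, "spin": 0}, {"fingers": 40, "dx": 4.8, "dy": 40, "dz": 0, "spin": 0}]}}

```text
clock: 10.72
ee_pos: [0.461, 0.233, 0.1507]
tool_rot: [-0.001, -0.038, 0.999, -0.0]
wrist_force: [0.2, 0.8, -1.9]
grip_width: 0.0483
grasp_force: 62.1
```

{"api": "servo_tool", "payload": {"targets": [{"fingers": 40, "dx": 5, "dy": 27, "dz": 20, "spin": 0}, {"fingers": 40, "dx": 0, "dy": 0, "dz": 30, "spin": 0}, {"fingers": 40, "dx": 0, "dy": 0, "dz": 20, "spin": 0}, {"fingers": 40, "dx": 0, "dy": 0, "dz": 0, "spin": 0}, {"fingers": 40, "dx": 0, "dy": 0, "dz": 0, "spin": 0}]}}

```text
clock: 11.35
ee_pos: [0.4556, 0.2572, 0.0822]
tool_rot: [-0.0, -0.037, 0.999, -0.0]
wrist_force: [0.2, 0.1, 0.1]
grip_width: 0.048
grasp_force: 62.1
```

```bash
cat > g.py <<'E'
from h import *
o,T=tool(); S=np.array([.5487,.2633]); f=np.deg2rad(4.2)
print(o["clock"],o["ee_pos"].round(4),"tool x dir deg",np.rad2deg(np.arctan2(T[1,0],T[0,0]))%360,"want 184.2",o["wrist_force"].round(1),o["grip_width"],o["grasp_force"])
d=np.r_[S,0]-T[:3,3]; t=T[:3,:3].T@d*1000; print("seat->stud in tool mm: dx",t[0]+47,"dy",t[1]+.5)
E
python3 g.py
python3 - <<'E'
from h import *
b=arm.read_camera("side"); a=arm.read_camera("scene")
cv2.imwrite("pics/e.png",np.hstack([cv2.resize(a["color"][130:230,190:310],(400,333),interpolation=2),cv2.resize(b["color"][120:220,200:320],(400,333),interpolation=2)])[...,::-1])
E
```

```text
11.35 [0.4556 0.2572 0.0822] tool x dir deg 184.24658590492174 want 184.2 [0.2 0.1 0.1] 0.047974419499012204 62.068224996328354
seat->stud in tool mm: dx -46.286097079315624 dy -0.2812376855973543
```

View pics/e.png

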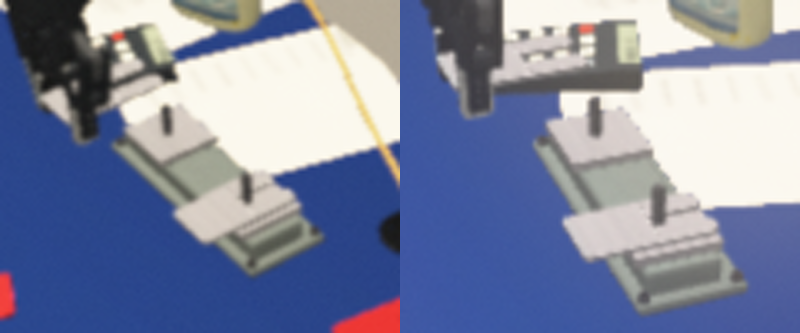

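Both views show the shim held just ahead of the bare pad and above it, clear of the stud, and aligned. Lower it, then slide in part way.

{"api": "servo_tool", "payload": {"targets": [{"fingers": 40, "dx": 0, "dy": -0.2, "dz": 35, "spin": 0}, {"fingers": 40, "dx": 0, "dy": 0, "dz": 23, "spin": 0}, {"fingers": 40, "dx": 0, "dy": 0, "dz": 6.5, "spin": 0}, {"fingers": 40, "dx": 0, "dy": 0, "dz": 0, "spin": 0}, {"fingers": 40, "dx": -6, "dy": 0, "dz": 0, "spin": 0}, {"fingers": 40, "dx": -6, "dy": 0, "dz": 0, "spin": 0}, {"fingers": 40, "dx": -6, "dy": 0, "dz": 0, "spin": 0}, {"fingers": 40, "dx": 0, "dy": 0, "dz": 0, "spin": 0}]}}

```text
clock: 12.45
ee_pos: [0.4741, 0.2584, 0.0177]
tool_rot: [0.0, -0.037, 0.999, 0.0]
wrist_force: [-0.9, -0.7, -0.9]
grip_width: 0.0483
grasp_force: 62.1
```

```bash
python3 g.py
python3 - <<'E'
from h import *
b=arm.read_camera("side"); a=arm.read_camera("scene")
cv2.imwrite("pics/f.png",np.hstack([cv2.resize(a["color"][140:210,205:289],(400,333),interpolation=2),cv2.resize(b["color"][130:200,220:304],(400,333),interpolation=2)])[...,::-1])
E
```

```text
12.45 [0.4741 0.2584 0.0177] tool x dir deg 184.22822420116665 want 184.2 [-0.9 -0.7 -0.9] 0.048274890661643755 62.07952693104744
seat->stud in tool mm: dx -27.70563279293792 dy -0.06385420649267204
```

View pics/f.png

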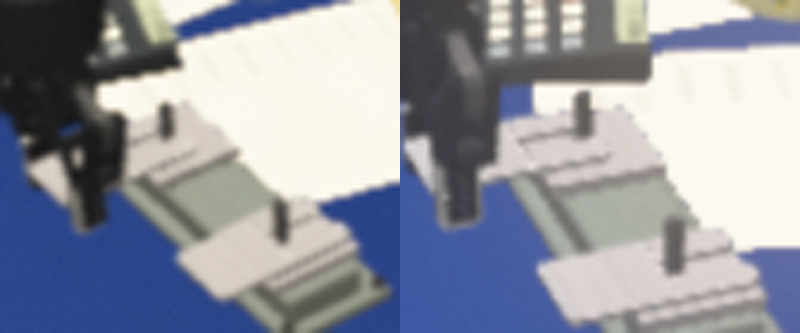

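The stud stands in the slot mouth between the tines, and there is no side force. Continue.

{"api": "servo_tool", "payload": {"targets": [{"fingers": 40, "dx": -5, "dy": 0, "dz": 0, "spin": 0}, {"fingers": 40, "dx": -5, "dy": 0, "dz": 0, "spin": 0}, {"fingers": 40, "dx": -5, "dy": 0, "dz": 0, "spin": 0}, {"fingers": 40, "dx": -5, "dy": 0, "dz": 0, "spin": 0}, {"fingers": 40, "dx": -3, "dy": 0, "dz": 0, "spin": 0}, {"fingers": 40, "dx": 0, "dy": 0, "dz": 0, "spin": 0}]}}

```text
clock: 13.3
ee_pos: [0.4966, 0.26, 0.0175]
tool_rot: [-0.0, -0.037, 0.999, -0.0]
wrist_force: [1.3, -0.8, -1.0]
grip_width: 0.0482
grasp_force: 62.1
```

{"api": "servo_tool", "payload": {"targets": [{"fingers": 40, "dx": -1.5, "dy": 0, "dz": 1.5, "spin": 0}, {"fingers": 40, "dx": -1, "dy": 0, "dz": 1, "spin": 0}, {"fingers": 40, "dx": -1, "dy": 0, "dz": 0.5, "spin": 0}, {"fingers": 40, "dx": 0, "dy": 0, "dz": 0, "spin": 0}]}}

```text
clock: 13.8
ee_pos: [0.4999, 0.2603, 0.0145]
tool_rot: [-0.0, -0.037, 0.999, -0.0]
wrist_force: [-0.1, -0.4, -1.2]
grip_width: 0.0478
grasp_force: 62.1
```

{"api": "servo_tool", "payload": {"targets": [{"fingers": 40, "dx": -1, "dy": 0, "dz": 0, "spin": 0}, {"fingers": 40, "dx": -0.5, "dy": 0, "dz": 0, "spin": 0}, {"fingers": 40, "dx": 0, "dy": 0, "dz": 0, "spin": 0}]}}

```text
clock: 14.18
ee_pos: [0.5014, 0.2604, 0.0145]
tool_rot: [0.0, -0.037, 0.999, -0.0]
wrist_force: [-0.1, -1.4, -1.2]
grip_width: 0.0482
grasp_force: 62.1
```

No contact yet. Push on in small steps.

{"api": "servo_tool", "payload": {"targets": [{"fingers": 40, "dx": -0.7, "dy": 0, "dz": 0, "spin": 0}, {"fingers": 40, "dx": -0.7, "dy": 0, "dz": 0, "spin": 0}, {"fingers": 40, "dx": 0, "dy": 0, "dz": 0, "spin": 0}]}}

```text
clock: 14.55
ee_pos: [0.5023, 0.2605, 0.0143]
tool_rot: [-0.0, -0.037, 0.999, -0.0]
wrist_force: [-3.7, 0.4, -0.0]
grip_width: 0.0482
grasp_force: 62.2
```

{"api": "servo_tool", "payload": {"targets": [{"fingers": 40, "dx": -0.7, "dy": 0, "dz": 0, "spin": 0}, {"fingers": 40, "dx": 0, "dy": 0, "dz": 0, "spin": 0}]}}

```text
clock: 14.8
ee_pos: [0.5024, 0.2606, 0.0141]
tool_rot: [-0.001, -0.037, 0.999, -0.0]
wrist_force: [-5.2, -0.8, -0.2]
grip_width: 0.0483
grasp_force: 62.2
```

Home against the stud: -x force at the predicted place. Now lower onto the pad.

{"api": "servo_tool", "payload": {"targets": [{"fingers": 40, "dx": 0, "dy": 0, "dz": 0.6, "spin": 0}, {"fingers": 40, "dx": 0, "dy": 0, "dz": 0.5, "spin": 0}, {"fingers": 40, "dx": 0, "dy": 0, "dz": 0, "spin": 0}]}}

```text
clock: 15.18
ee_pos: [0.5024, 0.2605, 0.0135]
tool_rot: [-0.001, -0.037, 0.999, -0.0]
wrist_force: [-7.8, -1.4, 5.3]
grip_width: 0.0482
grasp_force: 62.7
```

{"api": "servo_tool", "payload": {"targets": [{"fingers": 52, "dx": 0.3, "dy": 0, "dz": 0, "spin": 0}, {"fingers": 60, "dx": 0, "dy": 0, "dz": 0, "spin": 0}, {"fingers": 66, "dx": 0, "dy": 0, "dz": 0, "spin": 0}, {"fingers": 66, "dx": 0, "dy": 0, "dz": 0, "spin": 0}]}}

```text
clock: 15.68
ee_pos: [0.5034, 0.2606, 0.0135]
tool_rot: [0.0, -0.037, 0.999, 0.0]
wrist_force: [-0.0, -0.3, -0.1]
grip_width: 0.0661
grasp_force: 0.0
```

{"api": "servo_tool", "payload": {"targets": [{"fingers": 70, "dx": 0, "dy": 0, "dz": -15, "spin": 0}, {"fingers": 70, "dx": 0, "dy": 0, "dz": -40, "spin": 0}, {"fingers": 70, "dx": 0, "dy": 0, "dz": -50, "spin": 0}, {"fingers": 70, "dx": -20, "dy": 0, "dz": -50, "spin": 0}, {"fingers": 70, "dx": -30, "dy": 0, "dz": -10, "spin": 0}, {"fingers": 70, "dx": -20, "dy": 0, "dz": 0, "spin": 0}, {"fingers": 70, "dx": 0, "dy": 0, "dz": 0, "spin": 0}]}}

```text
clock: 16.55
ee_pos: [0.5739, 0.2654, 0.1792]
tool_rot: [0.0, -0.037, 0.999, -0.0]
wrist_force: [-0.7, 0.2, -0.6]
grip_width: 0.0697
grasp_force: 0.0
```

Run:
```python
from h import *
o,T,c,P=wrist("w6"); print(o["clock"],o["ee_pos"],o["wrist_force"])
f=np.deg2rad(4.2); d=P[...,:2]-[.5487,.2633]; x=d@[np.cos(f),np.sin(f)]; y=d@[-np.sin(f),np.cos(f)]
m=(x>-.075)&(x<-.031)&(abs(y)<.035)&(P[...,2]>.034)&(P[...,2]<.044)
q=P[m]; print("shim front (want -.060)",m.sum(),np.percentile(x[m],[0,1]),"y",np.percentile(y[m],[1,99]),rect(q),np.median(q[:,2]))
m2=(abs(x)<.03)&(abs(y)<.024)&(abs(y)>.008)&(P[...,2]>.03)&(P[...,2]<.046);q=P[m2|m];A=np.c_[q[:,:2],np.ones(len(q))];print("plane",np.linalg.lstsq(A,q[:,2],rcond=None)[0],np.median(P[m2][:,2]))
cv2.imwrite("pics/w6c.png",cv2.resize(c["color"][60:300,100:420],(640,480))[...,::-1])
```

```text
16.55 [0.57390194 0.26535425 0.17918968] [-0.6544885   0.19371063 -0.57081756]
shim front (want -.060) 2274 [-0.05922524 -0.05915335] y [-0.02430329  0.02424985] ((503.5438232421875, 259.9960632324219), (27.93117332458496, 49.9968147277832), 4.310450077056885) 0.038928449208467636
plane [-0.00016035 -0.00073653  0.03919554] 0.03892991837965451
```

View pics/w6c.png

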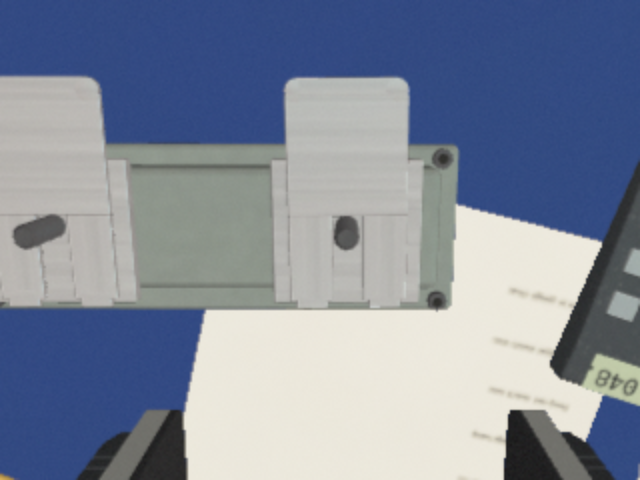

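The new shim (x 285 to 408 in the crop) lies flat and square on the pad. Its slot is home on the stud at (346,230), matching the fitted one, and the robot is clear. I'm handing in.

```bash
python3 -c "
from cell import arm
print(arm.job_done())"
```

```text
the job is handed in; nothing more can be done
None
```

I fitted the top shim flat and square on the bare pad with its slot home against the stud, and handed the job in at about 17 s; no verdict was returned.

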